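# Tug-test two plug-in relays

## Robot

A 7-joint arm with a two-finger parallel gripper is mounted at the origin on the work surface. World frame = base frame: x ahead of the robot, y to its left, z up, the work surface at z = 0. Lengths are in mm, angles in rad, forces in N, time in s.
With the tool pointing down it reaches from about 425 to 825 mm from the base axis. Payload 3.6 kg.
Tool frame: the origin (TCP) lies at the very end of the fingers, on their centre line; the grasp point (between the pads) lies 19 mm behind it; z points along the fingers, y is the line along which they close (so a half turn about z gives the same grasp; the last joint's range is limited). The gripper opens to 85 mm and grips with 20 to 120 N. Pads are 22 mm wide; open, the fingers measure 114 mm over their backs; the gripper's body (76 mm by 85 mm) begins 54 mm behind the grasp point. The pads swing forward as they close: fully open they stand 13 mm farther back than shut.
Start: joints at [1.278, 0.615, -0.013, 1.423, 0.008, 1.103, -0.04], TCP at [170.756, -627.139, 211.297] pointing down, gripper open.
Joint ranges: [-3.12, 3.12], [-0.3, 2.06], [-1.34, 1.32], [0.26, 2.42], [-1.36, 4.5], [0.01, 1.98], [-2.84, 2.84]. Speed limits (rad/s): [2.79, 2.79, 3.14, 3.14, 3.14, 3.14, 3.14].

## Interface

Orientations are given as a rotation vector (axis times angle).
In Python, from rig import sense, read_camera, camera_info, hand_in, search_frame gives the robot as it stands.
- The arm moves only by the tool jog_arm, never from a script. Its argument "commands" is a list of rows, each a list of 7 numbers: the shift along the tool's x, y, z in units of 50 mm (1.0 is 50 mm), then the turn, a rotation vector about the tool's x, y, z in units of 5 degrees (1.0 is 5 degrees), then the opening, from -1 (shut) to 1 (fully open). In form: [[tx, ty, tz, wx, wy, wz, jaw], ...]. A call has exactly 10 rows; each row shifts and turns the commanded pose from where the row before left it, along the tool's axes as they then stand; what a row does not reach is not made up. A row lasts 1/10 s, in which the tool goes at most 50 mm and 8.59 degrees, less where a joint would pass 70% of its speed; a pose out of reach is approached as far as the arm can. A call is refused whole if a number of a shift passes 1 or a number of a turn 1, either way. A call with a gripper value outside its range is refused whole. The fingers move at their own pace and stop on an object; "grip_force" is the grip in N (left out, the last holds). Time passes only in rows, so rows that do not move let the fingers close, or fill a call up. It gives the time, the measured TCP pose, the force, the opening and the grip force at its end, in the units of the state.
- sense(): the state, without advancing time (a new reading comes with each control period).
- read_camera(name): name is "scene" or "top"; returns the picture (384x512x3 uint8, blue, green, red); there is no depth.
- camera_info(name): a dict with "intrinsics" (3x3 intrinsics, pixels), "k1" (the pictures are not rectified: a ray, as slopes to the right and down, at radius r is drawn at 1 + k1 r^2 times it, then the intrinsics apply), "rvec" (rotation vector, rad) and "tvec" (3), from world to camera coordinates, as OpenCV has them. Camera axes: x right, y down, z forward; pixel columns grow to the right and rows downward; lengths in mm; the calibration is good to about 2 mm. A picture is of the moment at which its call begins. camera_info takes no time and is no camera call.
- hand_in(): hands the job in; it is judged then, once.
Trained networks look in the newest picture that a camera, given by its name, has taken for a name from the list of things; names that differ only in an ending like _2 or _b are one class to them, and where a whole thing is asked for, a point or a joint stands for the part that bears it (a point fixed in the world has none). Each returns a list of dicts, best first, with "score" (0 to 1); they miss things now and then, are a little off and sometimes report something else, mostly with a low value. They report only what shows in the picture. A call takes as long as a camera call. They do not tell look-alikes from the thing itself.
- search_frame(camera, label): "bbox" ([left, top, width, height] in pixels, round what is visible of it).
The state is a dict: "time": time; "joint_pos": joint angles; "qvel": joint speeds; "joint_efforts": joint torques, N m; "tool_pos": TCP position; "tool_rot": TCP orientation; "ft_force": force on the tool from outside, world axes, zero at the start; "torque": the same for the moment, N m; "finger_gap": finger opening in mm; "gripper_force": force on a finger pad.
Only numpy, scipy, OpenCV 4.12 (cv2) and the standard library are available. Lean on these libraries where they do the work, as an engineer would, in place of code of your own. Each camera call takes 0.05 s, during which the arm holds its last target. There are 200 camera calls.

## Task

Check that both plug-in relays are held by their sockets: grip each one by its cover and pull it upward with a steady 10 newtons or so for about a second, never as much as 20. Leave the relay that holds fully down in its socket; the one with the worn latch will slide out, so put that one in the steel reject tray without dropping it. Leave the meter, the jar and the screwdriver where they are.

Things in the scene. Friction and masses are not known exactly. Their poses are not given: they have to be found in the camera images.
- relay_a: Plug-in relay a in socket_a: grey box cover 21 (x) x 28 (y) x 36 (z) mm with black foot band, over a black plug 16 mm long, 18 x 20 mm, hidden in the socket with 1 mm side play; 40 to 85 g. Origin: centre of the plug's underside, z up; cover spans z = 16 to 52 mm. Seated, the origin is 8 mm above the socket's. The two look alike and swap places on the panel from run to run.
- socket_a: Black relay socket a, fixed on the panel: block 44 (x) x 34 (y) x 24 (z) mm with 12 mm high screw-terminal shoulders at its x ends (72 mm over all). Origin: centre of its underside, 6 mm above the table; z up. Its hole, 20 x 22 mm, opens upward; the relay's cover rests on its top. The panel's other fittings are lower.
- latch_a: Latch hidden inside socket_a, same axes and (within 3 mm in z) origin as the socket. One of the two latches, told only by feel, is sound: its relay rises freely by 0.5 to 3.5 mm (differs each run), then is held stiffly (10 to 30 N per mm); above 22 N the latch is spoilt. The other is worn: its relay slides straight out with hardly more than its weight.
- relay_b: Plug-in relay b in socket_b: grey box cover 21 (x) x 28 (y) x 36 (z) mm with black foot band, over a black plug 16 mm long, 18 x 20 mm, hidden in the socket with 1 mm side play; 40 to 85 g. Origin: centre of the plug's underside, z up; cover spans z = 16 to 52 mm. Seated, the origin is 8 mm above the socket's. The two look alike and swap places on the panel from run to run.
- socket_b: Black relay socket b, fixed on the panel: block 44 (x) x 34 (y) x 24 (z) mm with 12 mm high screw-terminal shoulders at its x ends (72 mm over all). Origin: centre of its underside, 6 mm above the table; z up. Its hole, 20 x 22 mm, opens upward; the relay's cover rests on its top. The panel's other fittings are lower.
- latch_b: Latch hidden inside socket_b, same axes and (within 3 mm in z) origin as the socket. One of the two latches, told only by feel, is sound: its relay rises freely by 0.5 to 3.5 mm (differs each run), then is held stiffly (10 to 30 N per mm); above 22 N the latch is spoilt. The other is worn: its relay slides straight out with hardly more than its weight.
- tray: Open steel reject tray, 120 (x) x 160 (y) x 30 (z) mm outside, walls and floor 4 mm, empty, standing on the table. Origin: centre of its underside; z up.
- meter: Orange hand multimeter lying on its back, 160 (x) x 78 (y) x 42 (z) mm; origin at the centre of its underside. Leave alone.
- jar: Amber glass flux jar with black cap, 44 mm across, 45 mm tall, standing; origin at the centre of its underside. Leave alone.
- screwdriver: Screwdriver lying on the bench, 180 mm long along its x; origin under its middle. Leave alone.
Things that resemble listed ones, but are neither listed nor needed, are in the scene too. Leave any orange or yellow look-alike of the relay_b alone.

How it is judged (in metres and radians):
On the way:
1. the relay that holds is pulled up against its latch with 6 to 16 N for 0.4 s ((contact force between relay_a and latch_a between 6 and 16 N or contact force between relay_b and latch_b between 6 and 16 N)), for 0.4 s.
At the end, for the whole second after the job is handed in: The relay that holds sits down in its socket (within 4 mm of its seat, upright); the relay that came out rests inside the reject tray, standing or lying; both are at rest (((z of relay_a in the frame of socket_a below 0.012 m and horizontal distance between relay_a and socket_a below 0.004 m and angle between relay_a's own z axis and vertical below 0.1 rad and linear speed of each of relay_a, relay_b below 0.02 m/s and x of relay_b in the frame of tray between -0.056 and 0.056 m and y of relay_b in the frame of tray between -0.076 and 0.076 m and z of relay_b in the frame of tray below 0.025 m) or (z of relay_b in the frame of socket_b below 0.012 m and horizontal distance between relay_b and socket_b below 0.004 m and angle between relay_b's own z axis and vertical below 0.1 rad and linear speed of each of relay_b, relay_a below 0.02 m/s and x of relay_a in the frame of tray between -0.056 and 0.056 m and y of relay_a in the frame of tray between -0.076 and 0.076 m and z of relay_a in the frame of tray below 0.025 m))); the robot touches nothing.
It fails at once if a latch is overloaded (more than 22 N) (contact force between relay_a and latch_a above 22 N or contact force between relay_b and latch_b above 22 N).
It fails at once if a relay is let go in mid-air, more than 50 mm above the table ((height (world z) of relay_a above 0.05 m and contact force between relay_a and anything else below 0.02 N) or (height (world z) of relay_b above 0.05 m and contact force between relay_b and anything else below 0.02 N)).
It fails at once if the meter, the jar or the screwdriver is displaced by more than 25 mm (distance of any of meter, jar, screwdriver from where it was at the start of the episode above 0.025 m).
It also fails if it takes over 64 s, if anything falls off the work surface, if the arm or the gripper's body presses on something with over 40 N, if the wrist force passes 120 N, or if a joint passes its speed limit or range.

## Working session

There is one attempt and no reset: what is moved stays moved. The work goes in short steps, Python scripts to look and compute and a tool call to move; the robot and the scene stay as the last step left them, time stands still between calls to the robot, and variables do not carry over. Pictures are saved under pics/ and viewed, at most 10 in all, crops included, and the job is handed in when it is done.

Besides the shell and the picture viewer there is one more tool, called after "Call:" by a JSON object that holds its "fn" and its "kwargs", one argument or row to a line. jog_arm: Moves the arm, as the interface text tells. Its arguments: {"type":"object","properties":{"commands":{"type":"array","items":{"type":"array","items":{"type":"number"}}},"grip_force":{"type":"number"}},"required":["commands"]}

```bash
mkdir -p pics
cat > h.py <<'E'
import numpy as np, cv2
from rig import *
def ray(cam,u,v):
    i=camera_info(cam);K=np.array(i["intrinsics"]);R=cv2.Rodrigues(np.array(i["rvec"],float))[0];t=np.array(i["tvec"],float)
    p=cv2.undistortPoints(np.array([[[u,v]]],float),K,np.array([i["k1"],0,0,0,0],float))[0,0]
    return -R.T@t, R.T@np.array([p[0],p[1],1])
def at(cam,u,v,z):
    c,d=ray(cam,u,v);return c+d*(z-c[2])/d[2]
def proj(cam,P):
    i=camera_info(cam)
    return cv2.projectPoints(np.array(P,float).reshape(-1,3),np.array(i["rvec"],float),np.array(i["tvec"],float),np.array(i["intrinsics"]),np.array([i["k1"],0,0,0,0],float))[0].reshape(-1,2)
E
python3 - <<'E'
from h import *
ims=[read_camera(c) for c in("scene","top")]
cv2.imwrite("pics/a.png",cv2.resize(np.vstack(ims),None,fx=.78,fy=.78) if 0 else ims[0]);cv2.imwrite("pics/b.png",cv2.resize(ims[1],(800,600)))
for c in("scene","top"):
    print(c,ray(c,256,192)[0].round(),camera_info(c)["k1"])
    for l in("relay_a","socket_a","tray","meter"):
        print(l,[(np.round(d["bbox"]).tolist(),round(d["score"],2)) for d in search_frame(c,l)][:6])
print(sense())
E
```

```text
scene [1040. -266.  864.] -0.035816433561826386
relay_a [([212.0, 122.0, 15.0, 21.0], 0.78), ([230.0, 164.0, 15.0, 19.0], 0.67), ([279.0, 152.0, 18.0, 16.0], 0.5), ([179.0, 180.0, 17.0, 26.0], 0.47)]
socket_a [([277.0, 156.0, 21.0, 29.0], 0.73), ([227.0, 168.0, 21.0, 32.0], 0.69)]
tray [([307.0, 86.0, 74.0, 59.0], 0.57), ([278.0, 155.0, 19.0, 30.0], 0.38)]
meter [([64.0, 180.0, 52.0, 77.0], 0.59)]
top [ 446.  -70. 1010.] 0.036804973097516486
relay_a [([256.0, 251.0, 10.0, 10.0], 0.54), ([219.0, 194.0, 11.0, 7.0], 0.47)]
socket_a [([220.0, 192.0, 11.0, 19.0], 0.76), ([259.0, 192.0, 14.0, 28.0], 0.53)]
tray [([121.0, 202.0, 62.0, 55.0], 0.74)]
meter [([367.0, 191.0, 34.0, 65.0], 0.84)]
{'time': 0.5, 'joint_pos': array([ 1.27850249,  0.61498826, -0.01258583,  1.4234193 ,  0.0080524 ,
        1.10338226, -0.04043152]), 'qvel': array([ 0.00043465, -0.00066855, -0.00072204,  0.00108679,  0.00090921,
        0.00151454,  0.00178816]), 'joint_efforts': array([-4.39354399e-04, -4.68655586e+01,  2.58791065e-01, -1.71159947e+01,
        1.00575897e-02,  2.49669894e-03, -1.38693997e-05]), 'tool_pos': array([ 170.7579149 , -627.13033928,  211.23348041]), 'tool_rot': array([-3.11373973e+00, -4.16224870e-01, -7.34508548e-05]), 'ft_force': array([-0.91050418, -0.08829466, -0.84527552]), 'torque': array([ 0.06338305,  0.00149297, -0.03863798]), 'gripper_force': 0.0, 'finger_gap': 85.52611963809548}
```

View pics/a.png

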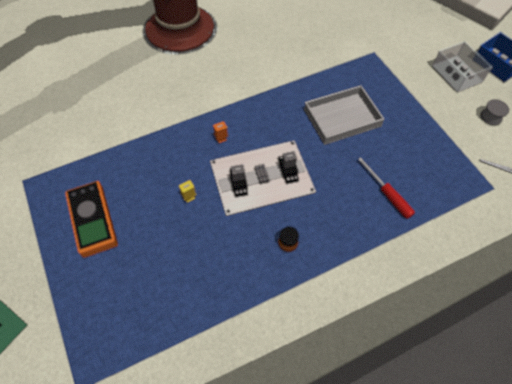

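View pics/b.png

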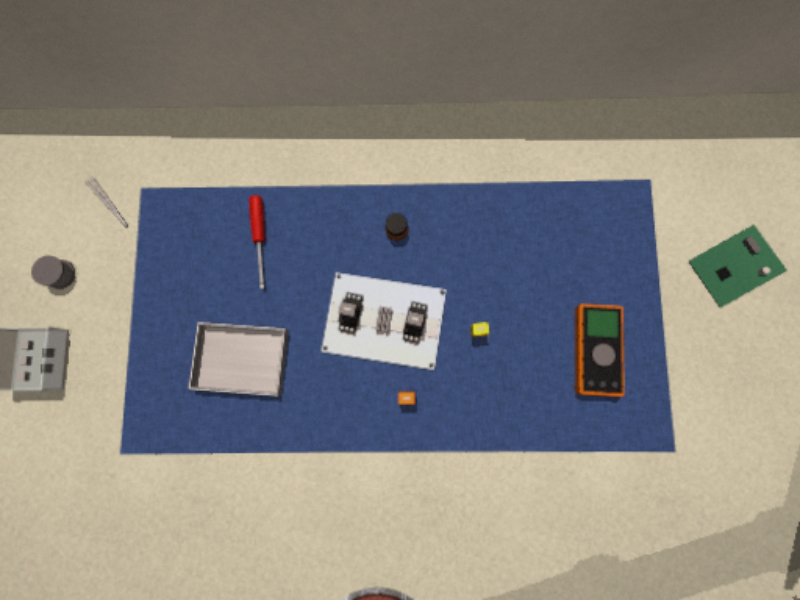

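Scene: the two seated relays are at about (239,178) and (289,165). The look-alikes are the orange block (220,132), the yellow block (187,191) and a low grey fitting between the sockets (262,173). In the top view (800 px wide) the relays are at (350,312) and (415,320), and the tray is at (238,360). I choose the grey relays in the black sockets and check them in a close crop.

Run:
```python
from h import *
t=read_camera("top")[170:240,200:294];s=read_camera("scene")[135:215,205:319]
a=cv2.resize(t,(400,298),interpolation=cv2.INTER_CUBIC);a=cv2.resize(t,(800,596),interpolation=cv2.INTER_CUBIC)
cv2.imwrite("pics/c.png",a);cv2.imwrite("pics/d.png",cv2.resize(s,(798,560),interpolation=cv2.INTER_CUBIC))
```

```text
(no output)
```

View pics/c.png

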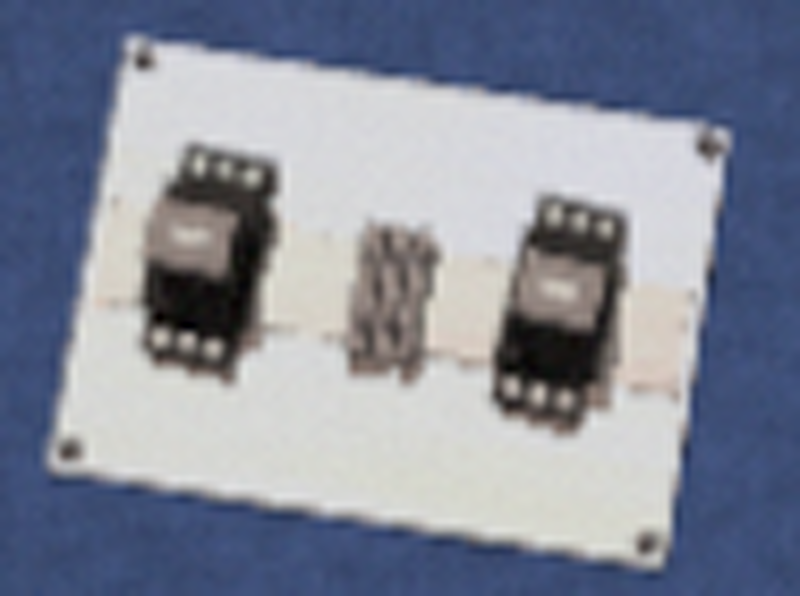

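View pics/d.png

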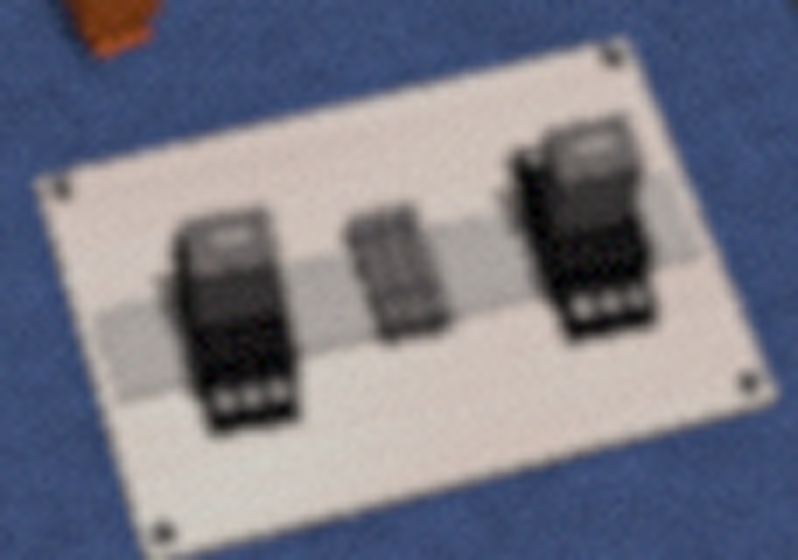

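The close crops confirm two grey-topped relays in black three-terminal sockets. The low ribbed grey fitting sits between them, and the orange and yellow blocks are off the panel. Now I turn these into positions.

```bash
cat >> h.py <<'E'
def tri(u1,u2):
    A=[];b=[]
    for c,u in(("top",u1),("scene",u2)):
        o,d=ray(c,*u);d/=np.linalg.norm(d);M=np.eye(3)-np.outer(d,d);A.append(M);b.append(M@o)
    return np.linalg.lstsq(np.vstack(A),np.hstack(b),rcond=None)[0]
E
python3 - <<'E'
from h import *
T=lambda x,y:(200+(x+.5)*94/800-.5,170+(y+.5)*70/596-.5)
S=lambda x,y:(205+(x+.5)/7-.5,135+(y+.5)/7-.5)
P={}
for n,a,b in(("L",(191,236),(229,243)),("R",(562,289),(592,150))):pass
# left in top = +y = right in scene
for n,a,b in(("L",(191,236),(592,150)),("R",(562,289),(229,243))):
    print(n,at("top",*T(*a),66).round(1),at("scene",*S(*b),66).round(1),tri(T(*a),S(*b)).round(1))
tc=[at("top",*T(*p),6) for p in((143,60),(710,147),(647,543),(69,450))]
sc=[at("scene",*S(*p),6) for p in((612,58),(62,188),(163,533),(748,383))]
sc=[sc[0],sc[1],sc[2],sc[3]]
for q in(tc,sc):
    q=np.array(q);print(q.round(0).tolist());
    for i in range(4):
        d=q[(i+1)%4]-q[i];print(np.linalg.norm(d).round(1),np.degrees(np.arctan2(d[1],d[0])).round(1))
# tray
for c,pts in(("top",[(198,324),(286,329),(280,396),(191,391)]),):
    q=np.array([at(c,(x+.5)*.64-.5,(y+.5)*.64-.5,30) for x,y in pts]);print("tray",q.round(0).tolist(),q.mean(0).round(1))
q=np.array([at("scene",x,y,30) for x,y in((304,101),(364,88),(383,121),(323,137))]);print("tray",q.round(0).tolist(),q.mean(0).round(1))
E
```

```text
L [579.   46.5  66. ] [579.5  47.3  66. ] [579.2  47.   65.6]
R [560.7 -72.2  66. ] [561.3 -70.6  66. ] [561.  -71.4  66. ]
[[649.0, 71.0, 6.0], [616.0, -123.0, 6.0], [483.0, -100.0, 6.0], [515.0, 94.0, 6.0]]
197.2 -99.5
135.8 170.0
196.8 80.5
135.7 -9.9
[[514.0, 95.0, 6.0], [481.0, -97.0, 6.0], [615.0, -120.0, 6.0], [648.0, 73.0, 6.0]]
195.4 -99.8
136.0 -9.8
196.0 80.3
135.7 170.5
tray [[559.0, 321.0, 30.0], [548.0, 161.0, 30.0], [429.0, 168.0, 30.0], [440.0, 326.0, 30.0]] [493.9 244.2  30. ]
tray [[427.0, 175.0, 30.0], [456.0, 336.0, 30.0], [567.0, 318.0, 30.0], [546.0, 160.0, 30.0]] [499. 247.  30.]
```

Both views agree. The relays are at L (579,47) and R (561,-71) with tops at z 66, as expected. The panel yaw is -9.9° and the tray centre is about (496,245). I'll arc to above R, turning tool y onto the socket's x axis.

Call:
{"fn": "jog_arm", "kwargs": {
  "commands": [
    [0.708,-0.11,0.1,0,0,-0.65,1],
    [0.708,-0.11,0.1,0,0,-0.65,1],
    [0.708,-0.11,0.1,0,0,-0.65,1],
    [0.708,-0.11,0.1,0,0,-0.65,1],
    [0.708,-0.11,0.1,0,0,-0.65,1],
    [0.708,-0.11,0.1,0,0,-0.65,1],
    [0.708,-0.11,0.1,0,0,-0.65,1],
    [0.708,-0.11,0.1,0,0,-0.65,1],
    [0.708,-0.11,0.1,0,0,-0.65,1],
    [0.708,-0.11,0.1,0,0,-0.65,1]
  ],
  "grip_force": 40
}}

```text
time: 1.6
tool_pos: [447.8, -405.3, 161.3]
tool_rot: [2.871, 1.274, 0.001]
ft_force: [0.7, 0.2, 0.3]
finger_gap: 85.3
gripper_force: 0.0
```

Call:
{"fn": "jog_arm", "kwargs": {
  "commands": [
    [0.708,-0.11,0.1,0,0,-0.65,0.2],
    [0.708,-0.11,0.1,0,0,-0.65,0.2],
    [0.708,-0.11,0.1,0,0,-0.65,0.2],
    [0.708,-0.11,0.1,0,0,-0.65,0.2],
    [0.708,-0.11,0.1,0,0,-0.65,0.2],
    [0.708,-0.11,0.1,0,0,-0.65,0.2],
    [0.708,-0.11,0.1,0,0,-0.65,0.2],
    [0.708,-0.11,0.1,0,0,-0.65,0.2],
    [0.708,-0.11,0.1,0,0,-0.65,0.2],
    [0.708,-0.11,0.1,0,0,-0.65,0.2]
  ]
}}

```text
time: 2.6
tool_pos: [561.4, -70.3, 111.4]
tool_rot: [2.4, 2.026, 0.001]
ft_force: [-0.2, 0.0, 0.4]
finger_gap: 51.3
gripper_force: 0.0
```

```bash
cat >> h.py <<'E'
def go(x,y,z,yaw=-9.9):
    "remaining shift (units, tool axes) and turn to TCP x,y,z with tool y at azimuth yaw"
    s=sense();R=cv2.Rodrigues(np.array(s["tool_rot"]))[0]
    sh=R.T@(np.array([x,y,z])-s["tool_pos"])/50
    a=np.radians(yaw);ty=np.array([np.cos(a),np.sin(a),0]);tz=np.array([0,0,-1.]);G=np.c_[np.cross(ty,tz),ty,tz]
    w=np.degrees(cv2.Rodrigues(R.T@G)[0].ravel())/5
    print("t",round(s["time"],2),"pos",s["tool_pos"].round(2),"shift",sh.round(3),"turn",w.round(3),"F",s["ft_force"].round(2),"gap",round(s["finger_gap"],1),"q",s["joint_pos"].round(2))
E
python3 -c "
from h import *
go(561,-71.2,100);go(561,-71.2,35)
o=read_camera('scene');cv2.imwrite('pics/e.png',cv2.resize(o[100:220,180:340],(800,600)))"
```

```text
t 2.6 pos [561.39 -70.27 111.4 ] shift [-0.02  -0.005  0.228] turn [ 0.014 -0.002  0.049] F [-0.23  0.03  0.43] gap 51.3 q [ 0.28  0.62 -0.3   1.78  0.25  0.78 -0.32]
t 2.6 pos [561.39 -70.27 111.4 ] shift [-0.02  -0.006  1.528] turn [ 0.014 -0.002  0.049] F [-0.23  0.03  0.43] gap 51.3 q [ 0.28  0.62 -0.3   1.78  0.25  0.78 -0.32]
```

Call:
{"fn": "jog_arm", "kwargs": {
  "commands": [
    [-0.02,-0.005,0.17,0.014,0,0.05,0.2],
    [0,0,0.17,0,0,0,0.2],
    [0,0,0.17,0,0,0,0.2],
    [0,0,0.17,0,0,0,0.2],
    [0,0,0.17,0,0,0,0.2],
    [0,0,0.17,0,0,0,0.2],
    [0,0,0.17,0,0,0,0.2],
    [0,0,0.17,0,0,0,0.2],
    [0,0,0.168,0,0,0,0.2],
    [0,0,0,0,0,0,0.2]
  ]
}}

```text
time: 3.65
tool_pos: [559.2, -72.4, 33.6]
tool_rot: [-2.405, -2.017, 0.004]
ft_force: [0.6, -0.3, 0.8]
finger_gap: 51.4
gripper_force: 0.0
```

Call:
{"fn": "jog_arm", "kwargs": {
  "commands": [
    [0,0,0,0,0,0,0],
    [0,0,0,0,0,0,-0.2],
    [0,0,0,0,0,0,-0.4],
    [0,0,0,0,0,0,-0.5],
    [0,0,0,0,0,0,-0.6],
    [0,0,0,0,0,0,-0.8],
    [0,0,0,0,0,0,-1],
    [0,0,0,0,0,0,-1],
    [0,0,0,0,0,0,-1],
    [0,0,0,0,0,0,-1]
  ]
}}

```text
time: 4.65
tool_pos: [560.4, -72.6, 35.5]
tool_rot: [-2.407, -2.019, 0.001]
ft_force: [-1.7, -0.5, 4.8]
finger_gap: 19.5
gripper_force: 40.7
```

```bash
python3 -c "
from h import *
go(561,-71.2,35);s=sense();print(s['gripper_force'],s['torque'])
o=read_camera('scene');cv2.imwrite('pics/f.png',cv2.resize(o[110:215,180:320],(800,600)))"
```

```text
t 4.65 pos [560.39 -72.57  35.48] shift [0.029 0.007 0.01 ] turn [-0.007  0.001 -0.024] F [-1.71 -0.46  4.79] gap 19.5 q [ 0.25  0.73 -0.25  1.84  0.29  0.61 -0.36]
40.71183264255524 [-0.06126995  0.24983239 -0.02206171]
```

View pics/f.png

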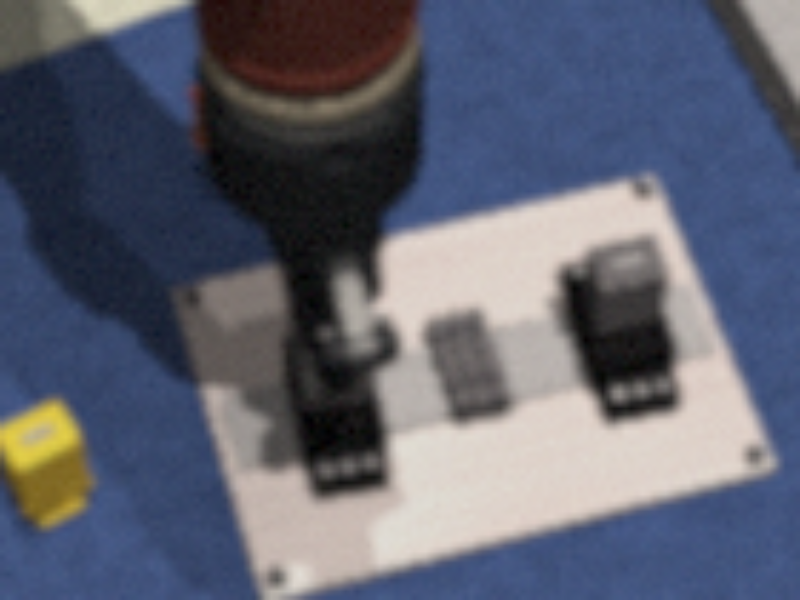

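The picture shows the fingers closed on the right-hand relay's cover, R (about 340,360 in the crop). The gap is 19.5 mm with 40 N of grip, and the other relay is undisturbed. Next is a slow pull.

Call:
{"fn": "jog_arm", "kwargs": {
  "commands": [
    [0,0,-0.002,0,0,0,-1],
    [0,0,-0.002,0,0,0,-1],
    [0,0,-0.002,0,0,0,-1],
    [0,0,-0.002,0,0,0,-1],
    [0,0,0,0,0,0,-1],
    [0,0,0,0,0,0,-1],
    [0,0,0,0,0,0,-1],
    [0,0,0,0,0,0,-1],
    [0,0,0,0,0,0,-1],
    [0,0,0,0,0,0,-1]
  ]
}}

```text
time: 5.7
tool_pos: [560.4, -72.5, 35.5]
tool_rot: [-2.407, -2.019, 0.001]
ft_force: [-1.9, -0.9, 6.1]
finger_gap: 19.8
gripper_force: 40.7
```

Call:
{"fn": "jog_arm", "kwargs": {
  "commands": [
    [0,0,-0.002,0,0,0,-1],
    [0,0,-0.002,0,0,0,-1],
    [0,0,-0.002,0,0,0,-1],
    [0,0,-0.002,0,0,0,-1],
    [0,0,-0.002,0,0,0,-1],
    [0,0,0,0,0,0,-1],
    [0,0,0,0,0,0,-1],
    [0,0,0,0,0,0,-1],
    [0,0,0,0,0,0,-1],
    [0,0,0,0,0,0,-1]
  ]
}}

```text
time: 6.7
tool_pos: [559.8, -72.2, 35.6]
tool_rot: [-2.405, -2.018, 0.002]
ft_force: [0.6, 0.5, -0.8]
finger_gap: 19.7
gripper_force: 40.0
```

Call:
{"fn": "jog_arm", "kwargs": {
  "commands": [
    [0,0,-0.002,0,0,0,-1],
    [0,0,-0.002,0,0,0,-1],
    [0,0,-0.002,0,0,0,-1],
    [0,0,-0.002,0,0,0,-1],
    [0,0,-0.001,0,0,0,-1],
    [0,0,0,0,0,0,-1],
    [0,0,0,0,0,0,-1],
    [0,0,0,0,0,0,-1],
    [0,0,0,0,0,0,-1],
    [0,0,0,0,0,0,-1]
  ]
}}

```text
time: 7.7
tool_pos: [560.2, -72.5, 36.3]
tool_rot: [-2.406, -2.018, 0.001]
ft_force: [-0.4, 0.1, -0.9]
finger_gap: 19.9
gripper_force: 40.0
```

Call:
{"fn": "jog_arm", "kwargs": {
  "commands": [
    [0,0,-0.002,0,0,0,-1],
    [0,0,-0.002,0,0,0,-1],
    [0,0,-0.002,0,0,0,-1],
    [0,0,-0.002,0,0,0,-1],
    [0,0,-0.001,0,0,0,-1],
    [0,0,0,0,0,0,-1],
    [0,0,0,0,0,0,-1],
    [0,0,0,0,0,0,-1],
    [0,0,0,0,0,0,-1],
    [0,0,0,0,0,0,-1]
  ]
}}

```text
time: 8.7
tool_pos: [560.2, -72.4, 36.7]
tool_rot: [-2.406, -2.018, 0.001]
ft_force: [0.3, 0.1, -0.8]
finger_gap: 19.7
gripper_force: 40.0
```

Call:
{"fn": "jog_arm", "kwargs": {
  "commands": [
    [0,0,-0.002,0,0,0,-1],
    [0,0,-0.002,0,0,0,-1],
    [0,0,-0.002,0,0,0,-1],
    [0,0,-0.002,0,0,0,-1],
    [0,0,-0.002,0,0,0,-1],
    [0,0,0,0,0,0,-1],
    [0,0,0,0,0,0,-1],
    [0,0,0,0,0,0,-1],
    [0,0,0,0,0,0,-1],
    [0,0,0,0,0,0,-1]
  ]
}}

```text
time: 9.7
tool_pos: [560.2, -72.5, 37.2]
tool_rot: [-2.406, -2.018, 0.001]
ft_force: [0.1, -0.1, -0.5]
finger_gap: 19.7
gripper_force: 40.0
```

Call:
{"fn": "jog_arm", "kwargs": {
  "commands": [
    [0,0,-0.002,0,0,0,-1],
    [0,0,-0.002,0,0,0,-1],
    [0,0,-0.002,0,0,0,-1],
    [0,0,-0.002,0,0,0,-1],
    [0,0,-0.002,0,0,0,-1],
    [0,0,0,0,0,0,-1],
    [0,0,0,0,0,0,-1],
    [0,0,0,0,0,0,-1],
    [0,0,0,0,0,0,-1],
    [0,0,0,0,0,0,-1]
  ]
}}

```text
time: 10.7
tool_pos: [560.2, -72.5, 37.7]
tool_rot: [-2.406, -2.018, 0.001]
ft_force: [-0.0, 0.5, -1.3]
finger_gap: 19.9
gripper_force: 40.0
```

Call:
{"fn": "jog_arm", "kwargs": {
  "commands": [
    [0,0,-0.002,0,0,0,-1],
    [0,0,-0.002,0,0,0,-1],
    [0,0,-0.002,0,0,0,-1],
    [0,0,-0.002,0,0,0,-1],
    [0,0,-0.002,0,0,0,-1],
    [0,0,0,0,0,0,-1],
    [0,0,0,0,0,0,-1],
    [0,0,0,0,0,0,-1],
    [0,0,0,0,0,0,-1],
    [0,0,0,0,0,0,-1]
  ]
}}

```text
time: 11.7
tool_pos: [560.2, -72.5, 38.2]
tool_rot: [-2.406, -2.018, 0.001]
ft_force: [0.4, 0.5, -0.4]
finger_gap: 19.7
gripper_force: 40.0
```

Call:
{"fn": "jog_arm", "kwargs": {
  "commands": [
    [0,0,-0.002,0,0,0,-1],
    [0,0,-0.002,0,0,0,-1],
    [0,0,-0.002,0,0,0,-1],
    [0,0,-0.002,0,0,0,-1],
    [0,0,-0.002,0,0,0,-1],
    [0,0,0,0,0,0,-1],
    [0,0,0,0,0,0,-1],
    [0,0,0,0,0,0,-1],
    [0,0,0,0,0,0,-1],
    [0,0,0,0,0,0,-1]
  ]
}}

```text
time: 12.7
tool_pos: [560.2, -72.5, 38.7]
tool_rot: [-2.406, -2.018, 0.001]
ft_force: [-0.4, 0.1, -1.3]
finger_gap: 19.5
gripper_force: 40.0
```

Call:
{"fn": "jog_arm", "kwargs": {
  "commands": [
    [0,0,-0.002,0,0,0,-1],
    [0,0,-0.002,0,0,0,-1],
    [0,0,-0.002,0,0,0,-1],
    [0,0,-0.002,0,0,0,-1],
    [0,0,-0.002,0,0,0,-1],
    [0,0,0,0,0,0,-1],
    [0,0,0,0,0,0,-1],
    [0,0,0,0,0,0,-1],
    [0,0,0,0,0,0,-1],
    [0,0,0,0,0,0,-1]
  ]
}}

```text
time: 13.7
tool_pos: [560.2, -72.5, 39.2]
tool_rot: [-2.406, -2.018, 0.001]
ft_force: [-0.6, 1.2, -0.6]
finger_gap: 19.8
gripper_force: 40.0
```

Call:
{"fn": "jog_arm", "kwargs": {
  "commands": [
    [0,0,-0.002,0,0,0,-1],
    [0,0,-0.002,0,0,0,-1],
    [0,0,-0.002,0,0,0,-1],
    [0,0,-0.002,0,0,0,-1],
    [0,0,-0.002,0,0,0,-1],
    [0,0,0,0,0,0,-1],
    [0,0,0,0,0,0,-1],
    [0,0,0,0,0,0,-1],
    [0,0,0,0,0,0,-1],
    [0,0,0,0,0,0,-1]
  ]
}}

```text
time: 14.7
tool_pos: [560.2, -72.5, 39.7]
tool_rot: [-2.406, -2.018, 0.001]
ft_force: [-0.6, 0.6, -0.6]
finger_gap: 19.4
gripper_force: 40.0
```

Call:
{"fn": "jog_arm", "kwargs": {
  "commands": [
    [0,0,-0.002,0,0,0,-1],
    [0,0,-0.002,0,0,0,-1],
    [0,0,-0.002,0,0,0,-1],
    [0,0,-0.002,0,0,0,-1],
    [0,0,-0.002,0,0,0,-1],
    [0,0,0,0,0,0,-1],
    [0,0,0,0,0,0,-1],
    [0,0,0,0,0,0,-1],
    [0,0,0,0,0,0,-1],
    [0,0,0,0,0,0,-1]
  ]
}}

```text
time: 15.7
tool_pos: [560.2, -72.5, 40.2]
tool_rot: [-2.406, -2.018, 0.001]
ft_force: [0.3, -0.1, -0.3]
finger_gap: 19.9
gripper_force: 40.0
```

There was no resistance through 4.7 mm, only the relay's weight, so R is the worn one. I'll lift it out.

Call:
{"fn": "jog_arm", "kwargs": {
  "commands": [
    [0,0,-0.04,0,0,0,-1],
    [0,0,-0.06,0,0,0,-1],
    [0,0,-0.1,0,0,0,-1],
    [0,0,-0.14,0,0,0,-1],
    [0,0,-0.2,0,0,0,-1],
    [0,0,-0.25,0,0,0,-1],
    [0,0,-0.25,0,0,0,-1],
    [0,0,-0.2,0,0,0,-1],
    [0,0,-0.14,0,0,0,-1],
    [0,0,-0.06,0,0,0,-1]
  ]
}}

```text
time: 16.7
tool_pos: [560.7, -72.5, 113.3]
tool_rot: [2.407, 2.019, 0.001]
ft_force: [-0.6, 0.2, -0.6]
finger_gap: 19.8
gripper_force: 40.0
```

```bash
python3 -c "
from h import *
go(496,245,112,-5)
o=read_camera('scene');cv2.imwrite('pics/g.png',cv2.resize(o[60:195,180:360],(800,600)))"
```

```text
t 16.7 pos [560.73 -72.53 113.33] shift [ 6.028 -2.38   0.027] turn [ 0.004 -0.002 -1.005] F [-0.58  0.17 -0.63] gap 19.8 q [ 0.28  0.61 -0.3   1.78  0.25  0.78 -0.32]
```

View pics/g.png

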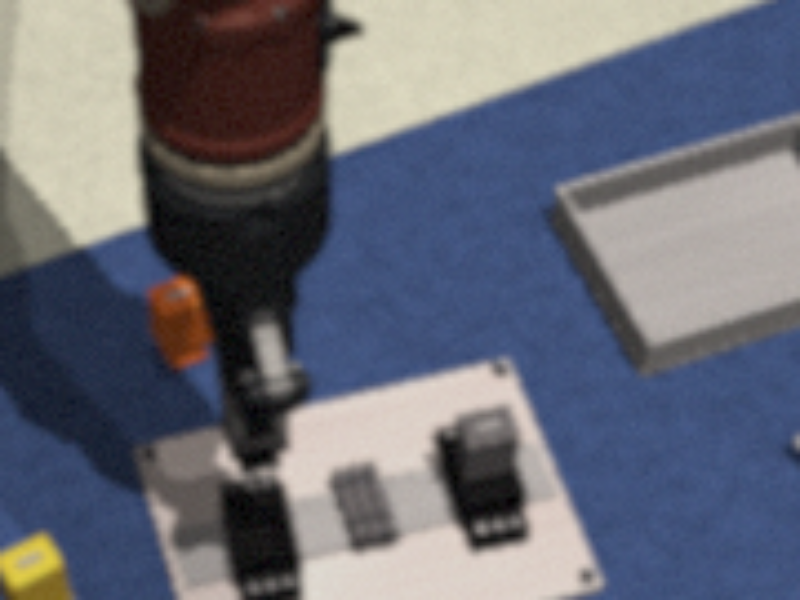

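The picture shows the relay held in the fingers, clear of its socket (crop 255,440), with the empty socket below it. The tray lies to the right. I'll carry the relay over to the tray.

Call:
{"fn": "jog_arm", "kwargs": {
  "commands": [
    [0.3,-0.12,0,0,0,0,-1],
    [0.6,-0.24,0,0,0,0,-1],
    [0.75,-0.3,0,0,0,0,-1],
    [0.75,-0.3,0,0,0,0,-1],
    [0.75,-0.3,0,0,0,0,-1],
    [0.75,-0.3,0,0,0,0,-1],
    [0.75,-0.3,0,0,0,0,-1],
    [0.7,-0.26,0,0,0,0,-1],
    [0.45,-0.18,0,0,0,0,-1],
    [0.22,-0.08,0,0,0,0,-1]
  ]
}}

```text
time: 17.75
tool_pos: [492.7, 249.2, 112.0]
tool_rot: [-2.397, -2.024, 0.002]
ft_force: [0.6, 0.0, -0.5]
finger_gap: 19.7
gripper_force: 40.0
```

Call:
{"fn": "jog_arm", "kwargs": {
  "commands": [
    [0,0,0.1,0,0,0,-1],
    [0,0,0.2,0,0,0,-1],
    [0,0,0.25,0,0,0,-1],
    [0,0,0.25,0,0,0,-1],
    [0,0,0.25,0,0,0,-1],
    [0,0,0.25,0,0,0,-1],
    [0,0,0.2,0,0,0,-1],
    [0,0,0.1,0,0,0,-1],
    [0,0,0.05,0,0,0,-1],
    [0,0,0,0,0,0,-1]
  ]
}}

```text
time: 18.75
tool_pos: [495.4, 244.8, 29.8]
tool_rot: [-2.406, -2.019, 0.001]
ft_force: [-0.2, 0.7, -1.0]
finger_gap: 19.9
gripper_force: 40.0
```

```bash
python3 -c "
from h import *
go(496,245,25.5,-9.9)
o=read_camera('scene');cv2.imwrite('pics/i.png',cv2.resize(o[40:160,270:430],(800,600)))"
```

```text
t 18.75 pos [495.39 244.79  29.77] shift [0.006 0.011 0.085] turn [-0.014 -0.001 -0.022] F [-0.24  0.71 -1.02] gap 19.9 q [-0.35  0.72 -0.23  1.88  0.27  0.57 -0.93]
```

View pics/i.png

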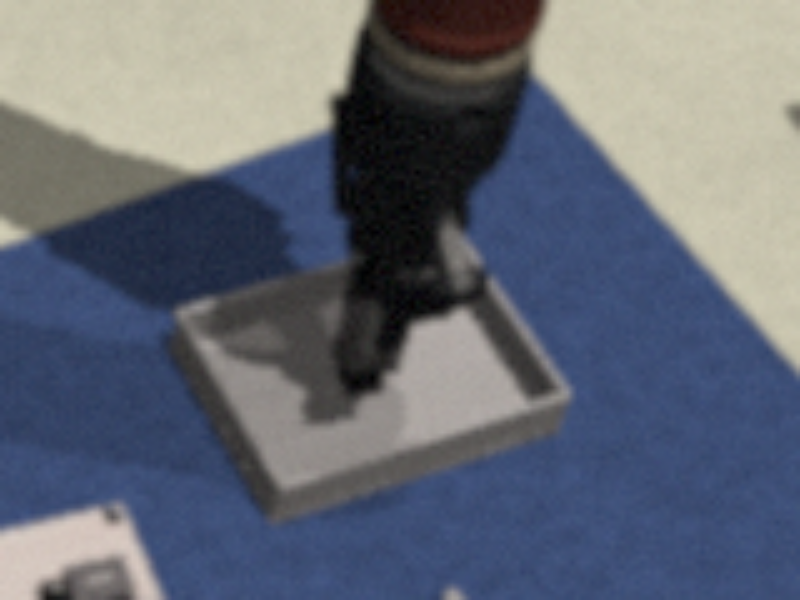

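The relay hangs just above the tray floor near its centre (crop 360,380). I'll lower it until it touches.

Call:
{"fn": "jog_arm", "kwargs": {
  "commands": [
    [0,0,0.01,0,0,0,-1],
    [0,0,0.01,0,0,0,-1],
    [0,0,0.01,0,0,0,-1],
    [0,0,0.01,0,0,0,-1],
    [0,0,0.01,0,0,0,-1],
    [0,0,0.01,0,0,0,-1],
    [0,0,0.01,0,0,0,-1],
    [0,0,0.01,0,0,0,-1],
    [0,0,0.01,0,0,0,-1],
    [0,0,0,0,0,0,-1]
  ]
}}

```text
time: 19.8
tool_pos: [495.4, 244.7, 25.5]
tool_rot: [-2.406, -2.018, 0.001]
ft_force: [-0.0, 0.0, 0.1]
finger_gap: 19.7
gripper_force: 40.1
```

Call:
{"fn": "jog_arm", "kwargs": {
  "commands": [
    [0,0,0.004,0,0,0,-1],
    [0,0,0.004,0,0,0,-1],
    [0,0,0.004,0,0,0,-1],
    [0,0,0,0,0,0,-1],
    [0,0,0,0,0,0,-1],
    [0,0,0,0,0,0,-1],
    [0,0,0,0,0,0,-1],
    [0,0,0,0,0,0,-1],
    [0,0,0,0,0,0,-1],
    [0,0,0,0,0,0,-1]
  ]
}}

```text
time: 20.8
tool_pos: [495.4, 244.7, 25.5]
tool_rot: [-2.406, -2.019, 0.001]
ft_force: [-1.4, -0.6, 5.0]
finger_gap: 19.6
gripper_force: 40.7
```

Touching, with 5 N down. I'll release and rise.

Call:
{"fn": "jog_arm", "kwargs": {
  "commands": [
    [0,0,0,0,0,0,-0.4],
    [0,0,0,0,0,0,-0.2],
    [0,0,0,0,0,0,0],
    [0,0,0,0,0,0,0.2],
    [0,0,0,0,0,0,0.2],
    [0,0,-0.1,0,0,0,0.2],
    [0,0,-0.3,0,0,0,0.2],
    [0,0,-0.4,0,0,0,0.2],
    [0,0,-0.5,0,0,0,0.2],
    [0,0,-0.5,0,0,0,0.2]
  ]
}}

```text
time: 21.8
tool_pos: [495.3, 244.5, 115.9]
tool_rot: [-2.406, -2.018, 0.002]
ft_force: [0.1, 0.2, 0.1]
finger_gap: 51.1
gripper_force: 0.0
```

```bash
python3 -c "
from h import *
go(578.2,46,112);go(578.2,46,35.4)
for d in search_frame('scene','relay_a'): print(d)"
```

```text
t 21.8 pos [495.27 244.53 115.88] shift [-3.622  2.324  0.074] turn [-0.017  0.001 -0.023] F [0.05 0.19 0.06] gap 51.1 q [-0.32  0.59 -0.28  1.82  0.22  0.77 -0.89]
t 21.8 pos [495.27 244.53 115.88] shift [-3.622  2.326  1.606] turn [-0.017  0.001 -0.023] F [0.05 0.19 0.06] gap 51.1 q [-0.32  0.59 -0.28  1.82  0.22  0.77 -0.89]
{'bbox': [179.4, 180.1, 13.4, 22.8], 'score': 0.73}
{'bbox': [280.8, 150.5, 18.4, 15.7], 'score': 0.67}
{'bbox': [209.1, 121.7, 16.8, 22.9], 'score': 0.64}
{'bbox': [335.7, 100.2, 15.4, 17.6], 'score': 0.44}
```

Call:
{"fn": "jog_arm", "kwargs": {
  "commands": [
    [-0.2,0.13,0,0,0,0,0.2],
    [-0.4,0.255,0,0,0,0,0.2],
    [-0.45,0.29,0,0,0,0,0.2],
    [-0.45,0.29,0,0,0,0,0.2],
    [-0.45,0.29,0,0,0,0,0.2],
    [-0.45,0.29,0,0,0,0,0.2],
    [-0.45,0.29,0,0,0,0,0.2],
    [-0.4,0.255,0,0,0,0,0.2],
    [-0.27,0.175,0,0,0,0,0.2],
    [-0.1,0.06,0,0,0,0,0.2]
  ]
}}

```text
time: 22.85
tool_pos: [578.5, 42.9, 113.7]
tool_rot: [-2.41, -2.014, 0.005]
ft_force: [-0.6, 1.2, -1.1]
finger_gap: 51.0
gripper_force: 0.0
```

```bash
python3 -c "
from h import *
go(578.2,46,35.4)
o=read_camera('top');cv2.imwrite('pics/j.png',cv2.resize(o[165:265,110:244],(800,597)))"
```

```text
t 22.85 pos [578.52  42.94 113.71] shift [ 0.062 -0.014  1.566] turn [-0.027  0.021 -0.068] F [-0.57  1.23 -1.07] gap 51.0 q [ 0.07  0.63 -0.29  1.74  0.24  0.81 -0.51]
```

View pics/j.png

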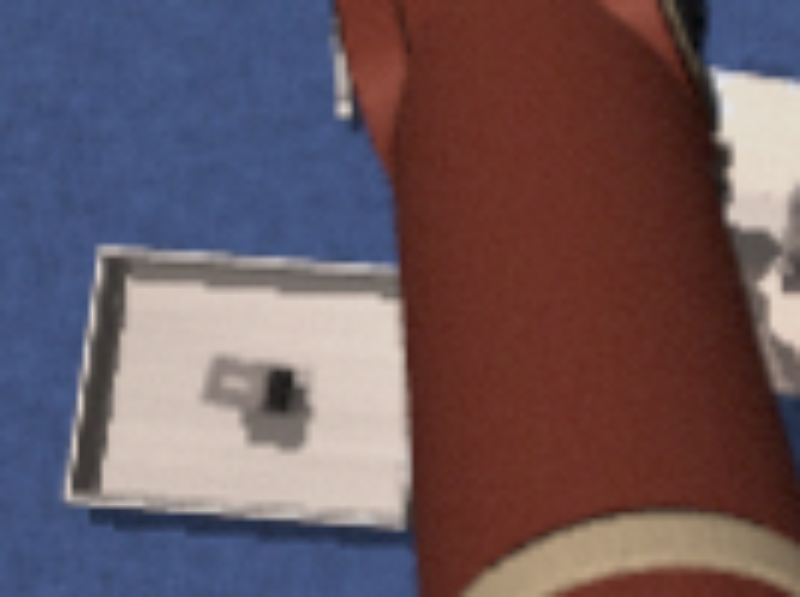

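The worn relay lies on its side well inside the tray (crop 255,385), which is allowed. I'll descend on L.

Call:
{"fn": "jog_arm", "kwargs": {
  "commands": [
    [0,0,0.1,0,0,0,0.2],
    [0,0,0.2,0,0,0,0.2],
    [0,0,0.2,0,0,0,0.2],
    [0,0,0.2,0,0,0,0.2],
    [0,0,0.2,0,0,0,0.2],
    [0,0,0.2,0,0,0,0.2],
    [0,0,0.2,0,0,0,0.2],
    [0,0,0.15,0,0,0,0.2],
    [0,0,0.08,0,0,0,0.2],
    [0,0,0.02,0,0,0,0.2]
  ]
}}

```text
time: 23.9
tool_pos: [578.1, 46.1, 36.6]
tool_rot: [-2.406, -2.018, 0.002]
ft_force: [0.2, -0.1, 0.0]
finger_gap: 51.3
gripper_force: 0.0
```

```bash
python3 -c "
from h import *
go(578.2,46,36)"
```

```text
t 23.9 pos [578.13  46.13  36.6 ] shift [-0.002  0.002  0.012] turn [-0.022  0.002 -0.024] F [ 0.21 -0.07  0.01] gap 51.3 q [ 0.04  0.74 -0.25  1.8   0.28  0.64 -0.55]
```

Call:
{"fn": "jog_arm", "kwargs": {
  "commands": [
    [0,0,0,0,0,0,0],
    [0,0,0,0,0,0,-0.2],
    [0,0,0,0,0,0,-0.4],
    [0,0,0,0,0,0,-0.5],
    [0,0,0,0,0,0,-0.6],
    [0,0,0,0,0,0,-0.8],
    [0,0,0,0,0,0,-1],
    [0,0,0,0,0,0,-1],
    [0,0,0,0,0,0,-1],
    [0,0,0,0,0,0,-1]
  ]
}}

```text
time: 24.9
tool_pos: [578.7, 46.2, 37.6]
tool_rot: [-2.407, -2.019, 0.0]
ft_force: [-0.8, -0.5, 5.1]
finger_gap: 19.8
gripper_force: 41.0
```

Call:
{"fn": "jog_arm", "kwargs": {
  "commands": [
    [0,0,-0.002,0,0,0,-1],
    [0,0,-0.002,0,0,0,-1],
    [0,0,-0.002,0,0,0,-1],
    [0,0,0,0,0,0,-1],
    [0,0,0,0,0,0,-1],
    [0,0,0,0,0,0,-1],
    [0,0,0,0,0,0,-1],
    [0,0,0,0,0,0,-1],
    [0,0,0,0,0,0,-1],
    [0,0,0,0,0,0,-1]
  ]
}}

```text
time: 25.9
tool_pos: [578.7, 46.2, 37.6]
tool_rot: [-2.407, -2.019, 0.0]
ft_force: [-0.6, -1.5, 4.5]
finger_gap: 19.2
gripper_force: 41.0
```

Call:
{"fn": "jog_arm", "kwargs": {
  "commands": [
    [0,0,-0.002,0,0,0,-1],
    [0,0,-0.002,0,0,0,-1],
    [0,0,-0.002,0,0,0,-1],
    [0,0,-0.002,0,0,0,-1],
    [0,0,-0.002,0,0,0,-1],
    [0,0,0,0,0,0,-1],
    [0,0,0,0,0,0,-1],
    [0,0,0,0,0,0,-1],
    [0,0,0,0,0,0,-1],
    [0,0,0,0,0,0,-1]
  ]
}}

```text
time: 26.9
tool_pos: [577.9, 46.2, 37.7]
tool_rot: [-2.406, -2.018, 0.002]
ft_force: [0.5, 0.7, -0.1]
finger_gap: 19.7
gripper_force: 40.4
```

Call:
{"fn": "jog_arm", "kwargs": {
  "commands": [
    [0,0,-0.002,0,0,0,-1],
    [0,0,-0.002,0,0,0,-1],
    [0,0,-0.002,0,0,0,-1],
    [0,0,-0.002,0,0,0,-1],
    [0,0,0,0,0,0,-1],
    [0,0,0,0,0,0,-1],
    [0,0,0,0,0,0,-1],
    [0,0,0,0,0,0,-1],
    [0,0,0,0,0,0,-1],
    [0,0,0,0,0,0,-1]
  ]
}}

```text
time: 27.9
tool_pos: [578.4, 46.2, 38.3]
tool_rot: [-2.406, -2.018, 0.001]
ft_force: [-0.2, 0.2, -0.0]
finger_gap: 19.5
gripper_force: 40.4
```

Call:
{"fn": "jog_arm", "kwargs": {
  "commands": [
    [0,0,-0.002,0,0,0,-1],
    [0,0,-0.002,0,0,0,-1],
    [0,0,-0.002,0,0,0,-1],
    [0,0,-0.002,0,0,0,-1],
    [0,0,0,0,0,0,-1],
    [0,0,0,0,0,0,-1],
    [0,0,0,0,0,0,-1],
    [0,0,0,0,0,0,-1],
    [0,0,0,0,0,0,-1],
    [0,0,0,0,0,0,-1]
  ]
}}

```text
time: 28.9
tool_pos: [578.4, 46.2, 38.8]
tool_rot: [-2.406, -2.018, 0.001]
ft_force: [0.1, 0.6, -0.7]
finger_gap: 19.8
gripper_force: 40.4
```

Call:
{"fn": "jog_arm", "kwargs": {
  "commands": [
    [0,0,-0.002,0,0,0,-1],
    [0,0,-0.002,0,0,0,-1],
    [0,0,-0.002,0,0,0,-1],
    [0,0,-0.002,0,0,0,-1],
    [0,0,0,0,0,0,-1],
    [0,0,0,0,0,0,-1],
    [0,0,0,0,0,0,-1],
    [0,0,0,0,0,0,-1],
    [0,0,0,0,0,0,-1],
    [0,0,0,0,0,0,-1]
  ]
}}

```text
time: 29.9
tool_pos: [578.4, 46.2, 39.1]
tool_rot: [-2.406, -2.018, 0.001]
ft_force: [-0.4, 0.3, -0.6]
finger_gap: 19.9
gripper_force: 40.4
```

Call:
{"fn": "jog_arm", "kwargs": {
  "commands": [
    [0,0,-0.002,0,0,0,-1],
    [0,0,-0.002,0,0,0,-1],
    [0,0,-0.002,0,0,0,-1],
    [0,0,-0.002,0,0,0,-1],
    [0,0,0,0,0,0,-1],
    [0,0,0,0,0,0,-1],
    [0,0,0,0,0,0,-1],
    [0,0,0,0,0,0,-1],
    [0,0,0,0,0,0,-1],
    [0,0,0,0,0,0,-1]
  ]
}}

```text
time: 30.9
tool_pos: [578.4, 46.2, 39.5]
tool_rot: [-2.406, -2.018, 0.001]
ft_force: [0.1, -0.1, -0.6]
finger_gap: 19.6
gripper_force: 40.4
```

Call:
{"fn": "jog_arm", "kwargs": {
  "commands": [
    [0,0,-0.002,0,0,0,-1],
    [0,0,-0.002,0,0,0,-1],
    [0,0,-0.002,0,0,0,-1],
    [0,0,-0.002,0,0,0,-1],
    [0,0,0,0,0,0,-1],
    [0,0,0,0,0,0,-1],
    [0,0,0,0,0,0,-1],
    [0,0,0,0,0,0,-1],
    [0,0,0,0,0,0,-1],
    [0,0,0,0,0,0,-1]
  ]
}}

```text
time: 31.9
tool_pos: [578.4, 46.2, 39.9]
tool_rot: [-2.406, -2.018, 0.001]
ft_force: [-0.3, -0.3, -0.4]
finger_gap: 20.0
gripper_force: 40.4
```

Call:
{"fn": "jog_arm", "kwargs": {
  "commands": [
    [0,0,-0.002,0,0,0,-1],
    [0,0,-0.002,0,0,0,-1],
    [0,0,-0.002,0,0,0,-1],
    [0,0,-0.002,0,0,0,-1],
    [0,0,0,0,0,0,-1],
    [0,0,0,0,0,0,-1],
    [0,0,0,0,0,0,-1],
    [0,0,0,0,0,0,-1],
    [0,0,0,0,0,0,-1],
    [0,0,0,0,0,0,-1]
  ]
}}

```text
time: 32.9
tool_pos: [578.4, 46.2, 40.3]
tool_rot: [-2.406, -2.018, 0.001]
ft_force: [0.6, 0.3, -0.8]
finger_gap: 19.5
gripper_force: 40.4
```

Call:
{"fn": "jog_arm", "kwargs": {
  "commands": [
    [0,0,-0.002,0,0,0,-1],
    [0,0,-0.002,0,0,0,-1],
    [0,0,-0.002,0,0,0,-1],
    [0,0,-0.002,0,0,0,-1],
    [0,0,0,0,0,0,-1],
    [0,0,0,0,0,0,-1],
    [0,0,0,0,0,0,-1],
    [0,0,0,0,0,0,-1],
    [0,0,0,0,0,0,-1],
    [0,0,0,0,0,0,-1]
  ]
}}

```text
time: 33.9
tool_pos: [578.4, 46.2, 40.7]
tool_rot: [-2.406, -2.018, 0.001]
ft_force: [-0.9, 0.2, -0.2]
finger_gap: 19.5
gripper_force: 40.4
```

Call:
{"fn": "jog_arm", "kwargs": {
  "commands": [
    [0,0,-0.002,0,0,0,-1],
    [0,0,-0.002,0,0,0,-1],
    [0,0,-0.002,0,0,0,-1],
    [0,0,-0.002,0,0,0,-1],
    [0,0,0,0,0,0,-1],
    [0,0,0,0,0,0,-1],
    [0,0,0,0,0,0,-1],
    [0,0,0,0,0,0,-1],
    [0,0,0,0,0,0,-1],
    [0,0,0,0,0,0,-1]
  ]
}}

```text
time: 34.9
tool_pos: [578.4, 46.2, 41.1]
tool_rot: [-2.406, -2.018, 0.001]
ft_force: [-0.6, -0.1, -0.5]
finger_gap: 19.9
gripper_force: 40.3
```

Call:
{"fn": "jog_arm", "kwargs": {
  "commands": [
    [0,0,-0.002,0,0,0,-1],
    [0,0,-0.002,0,0,0,-1],
    [0,0,-0.002,0,0,0,-1],
    [0,0,-0.002,0,0,0,-1],
    [0,0,0,0,0,0,-1],
    [0,0,0,0,0,0,-1],
    [0,0,0,0,0,0,-1],
    [0,0,0,0,0,0,-1],
    [0,0,0,0,0,0,-1],
    [0,0,0,0,0,0,-1]
  ]
}}

```text
time: 35.9
tool_pos: [578.3, 46.2, 41.3]
tool_rot: [-2.406, -2.018, 0.001]
ft_force: [1.6, 0.0, -8.2]
finger_gap: 19.9
gripper_force: 39.5
```

The latch is holding at 8.2 N (about 7.6 N net of weight). I'll add a little and hold.

Call:
{"fn": "jog_arm", "kwargs": {
  "commands": [
    [0,0,-0.001,0,0,0,-1],
    [0,0,-0.001,0,0,0,-1],
    [0,0,0,0,0,0,-1],
    [0,0,0,0,0,0,-1],
    [0,0,0,0,0,0,-1],
    [0,0,0,0,0,0,-1],
    [0,0,0,0,0,0,-1],
    [0,0,0,0,0,0,-1],
    [0,0,0,0,0,0,-1],
    [0,0,0,0,0,0,-1]
  ]
}}

```text
time: 36.9
tool_pos: [578.2, 46.2, 41.3]
tool_rot: [-2.406, -2.018, 0.002]
ft_force: [3.4, 0.3, -14.7]
finger_gap: 19.6
gripper_force: 39.5
```

```bash
python3 -c "
from h import *
go(578.2,46,37.6)"
```

```text
t 36.9 pos [578.17  46.16  41.33] shift [-0.003  0.001  0.075] turn [-0.019  0.    -0.023] F [  3.42   0.35 -14.67] gap 19.6 q [ 0.04  0.73 -0.25  1.79  0.28  0.65 -0.55]
```

The force is creeping up to 14.7 N, so I'll ease off a little.

Call:
{"fn": "jog_arm", "kwargs": {
  "commands": [
    [0,0,0.004,0,0,0,-1],
    [0,0,0.001,0,0,0,-1],
    [0,0,0,0,0,0,-1],
    [0,0,0,0,0,0,-1],
    [0,0,0,0,0,0,-1],
    [0,0,0,0,0,0,-1],
    [0,0,0,0,0,0,-1],
    [0,0,0,0,0,0,-1],
    [0,0,0,0,0,0,-1],
    [0,0,0,0,0,0,-1]
  ]
}}

```text
time: 37.9
tool_pos: [578.2, 46.2, 41.3]
tool_rot: [-2.406, -2.018, 0.002]
ft_force: [2.4, 0.1, -14.2]
finger_gap: 19.4
gripper_force: 39.6
```

That is a steady hold for over 1 s within the 6–16 N band. I'll lower it back to its seat.

Call:
{"fn": "jog_arm", "kwargs": {
  "commands": [
    [0,0,0.01,0,0,0,-1],
    [0,0,0.01,0,0,0,-1],
    [0,0,0.01,0,0,0,-1],
    [0,0,0.01,0,0,0,-1],
    [0,0,0.01,0,0,0,-1],
    [0,0,0.01,0,0,0,-1],
    [0,0,0.01,0,0,0,-1],
    [0,0,0.008,0,0,0,-1],
    [0,0,0,0,0,0,-1],
    [0,0,0,0,0,0,-1]
  ]
}}

```text
time: 38.9
tool_pos: [578.8, 46.2, 37.7]
tool_rot: [-2.407, -2.019, -0.0]
ft_force: [0.1, 0.5, 0.7]
finger_gap: 19.6
gripper_force: 41.3
```

Call:
{"fn": "jog_arm", "kwargs": {
  "commands": [
    [0,0,0.003,0,0,0,-1],
    [0,0,0.003,0,0,0,-1],
    [0,0,0,0,0,0,-1],
    [0,0,0,0,0,0,-1],
    [0,0,0,0,0,0,-1],
    [0,0,0,0,0,0,-1],
    [0,0,0,0,0,0,-1],
    [0,0,0,0,0,0,-1],
    [0,0,0,0,0,0,-1],
    [0,0,0,0,0,0,-1]
  ]
}}

```text
time: 39.9
tool_pos: [578.8, 46.2, 37.6]
tool_rot: [-2.407, -2.019, -0.0]
ft_force: [-0.3, 0.2, 5.0]
finger_gap: 19.5
gripper_force: 41.8
```

Call:
{"fn": "jog_arm", "kwargs": {
  "commands": [
    [0,0,0,0,0,0,-0.4],
    [0,0,0,0,0,0,-0.3],
    [0,0,0,0,0,0,-0.1],
    [0,0,0,0,0,0,0.1],
    [0,0,0,0,0,0,0.2],
    [0,0,0,0,0,0,0.2],
    [0,0,-0.1,0,0,0,0.2],
    [0,0,-0.2,0,0,0,0.2],
    [0,0,-0.4,0,0,0,0.2],
    [0,0,-0.5,0,0,0,0.2]
  ]
}}

```text
time: 40.9
tool_pos: [577.9, 46.2, 97.9]
tool_rot: [-2.405, -2.018, 0.003]
ft_force: [0.2, 0.8, 0.3]
finger_gap: 51.5
gripper_force: 0.0
```

Call:
{"fn": "jog_arm", "kwargs": {
  "commands": [
    [0,0,-0.5,0,0,0,0.2],
    [0,0,-0.5,0,0,0,0.2],
    [-0.2,-0.5,-0.3,0,0,0,0.2],
    [-0.5,-0.5,0,0,0,0,0.2],
    [-0.7,-0.5,0,0,0,0,0.2],
    [-0.7,-0.4,0,0,0,0,0.2],
    [-0.7,0,0,0,0,0,0.2],
    [-0.5,0,0,0,0,0,0.2],
    [-0.3,0,0,0,0,0,0.2],
    [0,0,0,0,0,0,0.2]
  ]
}}

```text
time: 41.9
tool_pos: [453.2, -117.3, 163.1]
tool_rot: [2.412, 2.012, -0.002]
ft_force: [-0.1, 0.3, -0.1]
finger_gap: 50.8
gripper_force: 0.0
```

```bash
python3 -c "
from h import *
o=read_camera('scene');cv2.imwrite('pics/k.png',cv2.resize(o[80:215,215:395],(800,600)))
print(sense()['time'],proj('scene',[[579,46.7,66],[579,46.7,70]]))"
```

```text
41.95 [[288.79887413 155.91477105]
 [288.92826185 154.88013288]]
```

View pics/k.png

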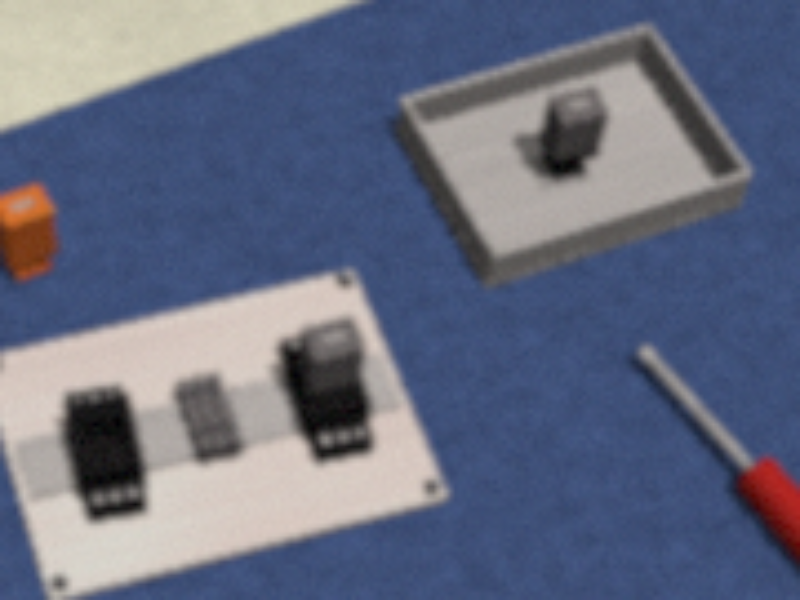

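The picture shows the sound relay seated upright in its socket; its top at crop (333,338) matches the seated projection. The worn relay actually stands in the tray (575,130), and the arm is clear. I'll hand in.

```bash
python3 -c "
from rig import *
print(hand_in())"
```

```text
the job is handed in; nothing more can be done
None
```

I handed the job in at about 42 s of the 64 s allowed. The relay on the robot's left held a pull of about 8 to 14 N for over a second and is back down in its socket. The worn one on the right slid out and stands in the reject tray. The meter, jar and screwdriver were not touched, and the hand-in gave no verdict.

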